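# Clear the lidding machine's tray and show its marker in the mirror

## Robot

A 6-joint arm with a two-finger parallel gripper is mounted at the origin on the work surface. World frame = base frame: x ahead of the robot, y to its left, z up, the work surface at z = 0. Lengths are in m, angles in rad, forces in N, time in s.
With the tool pointing down it reaches from about 0.275 to 0.75 m from the base axis. Payload 10.2 kg.
Tool frame: the origin (TCP) lies midway between the tips of the shut fingers; the grasp point (between the pads) lies 19 mm behind it (env.hold_point_z is the distance from the TCP to the grasp point, in m); z points along the fingers, y is the line along which they close (so a half turn about z gives the same grasp; the last joint's range is limited). The gripper opens to 85 mm and grips with 20 to 120 N. Pads are 22 mm wide; open, the fingers measure 114 mm over their backs; the gripper's body (76 mm by 85 mm) begins 54 mm behind the grasp point. The pads swing forward as they close: fully open they stand 13 mm farther back than shut.
Start: joints at [1.05, 0.313, 1.498, -0, 1.331, -0.223], TCP at [0.154, 0.502, 0.231] pointing down, gripper open.
Joint ranges: [-2.94, 2.94], [-0.97, 2.17], [0.19, 2.56], [-1.23, 4.37], [0.02, 3.11], [-2.88, 2.88]. Speed limits (rad/s): [2.39, 2.39, 3.01, 3.14, 3.14, 3.14].

## Interface

Orientations are given as a unit quaternion [x, y, z, w].
In Python, from bench import env, kinematics, monitor, eyes, job gives the robot as it stands. The module is installed in compiled form; this text tells all that it offers. Calls block until the motion is done:
- env.reach(position, orientation): joint-space move of the TCP to a pose.
- env.movel(position, velocity=0.15, frame=None, guard=None): straight line of the TCP; frame=None keeps the orientation; velocity is the mean speed in m/s. With guard (N) it stops when the force on the tool has changed by that much, and returns True; else False.
- env.set_joints(angles): joint-space move.
- env.release() and env.close_gripper(effort=None): open the fingers fully, or close them until they stop; effort is the grip in N (None keeps the last).
- env.hold(seconds).
- kinematics.ik(position, orientation): joint angles nearest the present ones, or None.
- monitor.sense(): the state.
- eyes.grab_frame(name): name is "scene" or "top" or "wrist"; returns a dict with "frame" (420x560x3 uint8, red, green, blue), "mtx" (3x3 intrinsics, pixels), "view" (4x4, takes a point from world to camera coordinates). Camera axes: x right, y down, z forward; pixel columns grow to the right and rows downward; lengths in m; the calibration is good to about 2 mm. The wrist camera is an equidistant fisheye: a pixel r from the principal point sees the ray r / f radians off the axis. A picture is of the moment at which its call begins. There is no depth.
A pose or a line that the arm cannot do raises env.MotionError and nothing moves.
- job.hand_in(): hands the job in; it is judged then, once.
The state is a dict: "clock": time; "joints": joint angles; "qvel": joint speeds; "joint_efforts": joint torques, N m; "position": TCP position; "ee_rot": TCP orientation; "contact_force": force on the tool from outside, world axes, zero at the start; "ft_torque": the same for the moment, N m; "finger_gap": opening from 0.0 (shut) to 1.0 (fully open); "gripper_force": force on a finger pad.
Only numpy, scipy, OpenCV 4.12 (cv2) and the standard library are available. Lean on these libraries where they do the work, as an engineer would, in place of code of your own. Each camera call takes 0.05 s, during which the arm holds its last target. There are 200 camera calls.

## Task

Move the two finished paint tubs (red lid and yellow lid) from the machine's catch tray into the blue tote and leave them standing upright on its floor, beside the green one. Then show the camera that the tray is empty: take the yellow grip on top of the sprung mirror and turn it clockwise until the camera sees the orange marker behind the tray reflected in it, so that the red needle points at the marker, and finish while still holding the mirror still at that angle, because it springs back when let go. Leave the green tub, the black bottle, the brush and the stirring stick where they are.

Things in the scene. Friction and masses are not known exactly. Their poses are not given: they have to be found in the camera images.
- machine: white lidding machine with a metal catch tray, fixed. Origin: middle of the tray at table height; -x points away from the housing, y runs along the tray. Tray 156 (x) by 290 mm (y), floor 6 mm above the table, lips 16 mm high; rear wall 100 mm high, face at x = 78 mm; housing 260 mm high, 330 mm wide, from x = 92 mm. The tubs start near x = -12, y = +65 and -65 mm
- marker: orange board 60 mm wide (along its y), 70 mm tall, with a black spot in its middle, at the back of the tray behind the tubs, leaning back 0.6 rad and facing the machine's -x; its place along the tray (y) varies. Origin: on the tray floor under the board's middle
- tub_red: finished round tub, white with a red lid, straight sides 50 mm across, 75 mm tall, about 0.13 kg. Origin: centre of its underside, z up
- tub_yellow: finished round tub, white with a yellow lid, 50 mm across, 75 mm tall, about 0.13 kg. Origin: centre of its underside, z up
- tote: open blue tote, fixed, 290 mm (x) by 180 mm (y), 50 mm high, walls 5 mm, inner floor 5 mm above the table. Origin: centre of its underside. The green tub stands near x = +105 mm; the rest is free
- stand: fixed inspection stand: dark base plate 85 mm wide reaching from x = -60 to x = +210 mm, 10 mm thick. Origin: at table height on the mirror's upright turning axis. A black camera, top 85 mm above the table, stands over x = 131 to 203 mm and looks along -x at the mirror's axis, 60 mm above the table
- mirror: upright mirror 98 mm wide (y), 70 mm tall, top 93 mm above the table, turning on the stand. Origin: on its upright axis, 22 mm above the table; x is the normal of its reflecting face, which contains the axis. At rest x lies along the stand's x, at the camera. It turns clockwise seen from above, up to 1.35 rad, against a light spring (0.06 N m per rad) that turns it back when let go
- mirror_grip (a point): middle of the yellow grip bar on top of the mirror, on the turning axis, 122 mm above the table; axes as the mirror's. The bar is 12 mm thick (x), 50 mm long (y), from 104 to 140 mm above the table, on a neck 14 mm thick; it is fixed to the mirror and turns with it
- needle: red needle 105 mm long under the mirror, 20 mm above the table, origin on the mirror's axis. It is geared to turn twice as far as the mirror, so its x axis always points where the camera looks by way of the mirror (at rest, back at the camera)
- tub_green: finished tub with a green lid already standing in the tote, same size as the other tubs; leave it. Origin: centre of underside
- bottle_black: black paint bottle 66 mm across, 200 mm tall, standing; leave it. Origin: centre of underside
- stick: wooden stirring stick 200 x 20 x 5 mm lying along its x; leave it. Origin: centre of underside
- brush: paint brush about 190 mm long lying along its x; leave it. Origin near its middle, on the table
Not all that is in view belongs to the job. Leave any purple look-alike of the tub_red alone. What is shaped like the tub_yellow but purple is not meant.

How it is judged:
By the outcome, as a careful person would: the job done as asked, in the order asked, and still so for the second after the job is handed in, while the arm keeps its last pose, push and grip.
It also fails if it takes over 70 s, if anything falls off the work surface, if the arm or the gripper's body presses on something with over 40 N, if the wrist force passes 120 N, or if a joint passes its speed limit or range.

## Working session

There is one attempt and no reset: what is moved stays moved. The work goes in short steps, each a Python script; the robot and the scene stay as the last script left them, time stands still between calls to the robot, and variables do not carry over. Pictures are saved under pics/ and viewed, at most 10 in all, crops included, and the job is handed in when it is done.

```bash
mkdir -p pics; cat > h.py <<'E'
import numpy as np, cv2
from bench import env, kinematics, monitor, eyes, job
def snap(n,f):
    g=eyes.grab_frame(n); cv2.imwrite('pics/'+f,g['frame'][:,:,::-1]); np.savez('pics/'+f[:-4]+'.npz',**{k:g[k] for k in('frame','mtx','view')}); return g
def load(f): return dict(np.load('pics/'+f+'.npz'))
def plane(g,uv,z):
    V=np.array(g['view']);R=V[:3,:3];c=-R.T@V[:3,3]
    d=R.T@np.linalg.solve(np.array(g['mtx']),[uv[0],uv[1],1.]); return c+d*(z-c[2])/d[2]
def proj(g,p):
    V=np.array(g['view']);q=np.array(g['mtx'])@(V[:3,:3]@p+V[:3,3]); return q[:2]/q[2]
def blobs(g,lo,hi,amin=30):
    h=cv2.cvtColor(g['frame'],cv2.COLOR_RGB2HSV); m=cv2.inRange(h,np.array(lo),np.array(hi))
    n,l,s,c=cv2.connectedComponentsWithStats(m)
    return [(s[i,4],c[i].round(1).tolist(),s[i,:4].tolist(),np.uint8(l==i)) for i in range(1,n) if s[i,4]>=amin]
E
python3 - <<'E'
from h import *
snap('top','top1.png'); snap('scene','scene1.png'); s=monitor.sense(); print(s['clock'],s['ee_rot'],env.hold_point_z)
E
```

```text
0.1 [ 1.48336557e-01  9.88936768e-01 -5.40899668e-04 -2.04027156e-04] 0.0187
```

View pics/top1.png

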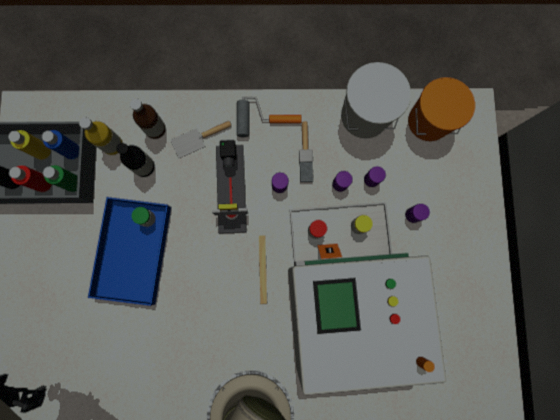

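View pics/scene1.png

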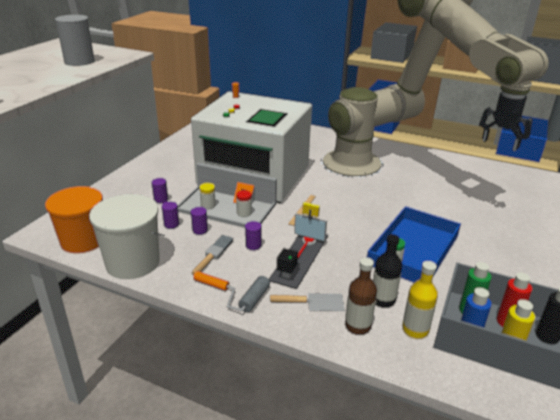

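Lookalikes in the top view:
- **Red:** the red lid in the tray at (317,229), the red bottle at (30,180) and the machine button at (395,319).
- **Yellow:** the yellow lid in the tray at (363,224), the mirror grip at (228,207), the yellow bottles at (30,145) and (100,135), and the button at (393,301).
- **Purple tubs:** (280,183), (343,181), (375,177) and (419,213). These stay where they are.

I choose the lids inside the tray, at (317,229) and (363,224), and will check them in a crop.

```bash
python3 - <<'E'
from h import *
t=load('top1'); s=load('scene1')
cv2.imwrite('pics/crop1.png',cv2.resize(t['frame'][120:280,185:405,::-1],None,fx=3.6,fy=3.6,interpolation=cv2.INTER_CUBIC))
for n,lo,hi in [('red',(0,150,70),(5,255,255)),('yel',(24,130,90),(34,255,255)),('or',(6,150,70),(18,255,255)),('grn',(50,120,40),(75,255,255)),('blue',(105,150,50),(118,255,255))]:
  for nm,g in(('top',t),('scene',s)):
    print(n,nm,[b[:3] for b in blobs(g,lo,hi,12)])
# arm geometry
from scipy.spatial.transform import Rotation as R
from scipy.optimize import least_squares
D=[]
for r in(.35,.45,.55,.65):
  for z in(.1,.3):
    for tl in(-.4,0,.4):
      q=kinematics.ik([r,0,z],(R.from_euler('y',np.pi+tl)*R.from_euler('z',0)).as_quat())
      if q is not None: D.append((r,z,tl,*q))
D=np.array(D);print(len(D)); print(D[:4].round(3))
D=D[(abs(D[:,3])<.05)&(abs(np.sin(D[:,6]))<.05)]
def f(p):
  L2,L3,e,h,d,o=p; a=D[:,4];b=a+D[:,5];c=b+D[:,7]
  return np.r_[o+L2*np.sin(a)+L3*np.sin(b)+e*np.cos(b)+d*np.sin(c)-D[:,0],h+L2*np.cos(a)+L3*np.cos(b)-e*np.sin(b)+d*np.cos(c)-D[:,1]]
k=least_squares(f,[.4,.4,0,.3,.25,0]);print(len(D),k.x.round(3),k.cost)
E
```

```text
red top [(np.int32(140), [23.0, 175.3], [12, 166, 19, 18]), (np.int32(47), [230.5, 190.7], [230, 178, 2, 25]), (np.int32(12), [231.0, 215.4], [228, 215, 7, 2]), (np.int32(222), [317.7, 228.3], [309, 220, 18, 17]), (np.int32(74), [394.5, 318.6], [390, 314, 10, 10])]
red scene [(np.int32(12), [236.2, 106.1], [234, 105, 5, 3]), (np.int32(117), [243.7, 195.0], [237, 190, 15, 11]), (np.int32(72), [304.3, 245.0], [297, 237, 17, 20]), (np.int32(508), [512.2, 298.1], [497, 279, 35, 47])]
yel top [(np.int32(129), [101.3, 129.0], [93, 122, 14, 18]), (np.int32(127), [21.8, 139.8], [11, 130, 19, 19]), (np.int32(20), [87.2, 135.2], [85, 131, 6, 10]), (np.int32(87), [227.1, 205.8], [218, 203, 19, 6]), (np.int32(221), [363.2, 223.2], [355, 215, 17, 17]), (np.int32(71), [392.8, 301.0], [389, 297, 9, 9])]
yel scene [(np.int32(18), [230.9, 110.1], [229, 108, 5, 5]), (np.int32(135), [206.7, 187.7], [199, 183, 16, 11]), (np.int32(168), [310.3, 208.7], [303, 202, 16, 15]), (np.int32(734), [423.0, 293.2], [409, 273, 28, 37]), (np.int32(618), [518.1, 324.2], [503, 306, 32, 34]), (np.int32(137), [414.6, 332
[... 1306 characters left out ...]
0, 23.8], [350, 0, 15, 52]), (np.int32(112), [351.3, 76.2], [347, 66, 10, 21]), (np.int32(105), [380.3, 84.7], [371, 81, 22, 9]), (np.int32(1187), [525.0, 141.4], [497, 119, 51, 42]), (np.int32(142), [386.5, 127.2], [375, 123, 23, 10]), (np.int32(42), [521.5, 126.9], [519, 122, 6, 12]), (np.int32(3171), [417.6, 240.2], [368, 208, 92, 73]), (np.int32(518), [475.7, 311.7], [462, 294, 29, 32])]
24
[[ 0.35   0.1   -0.4   -0.483 -0.086  2.422  0.402  0.481 -2.381]
 [ 0.35   0.1    0.    -0.339  0.109  2.149 -0.     0.884 -1.91 ]
 [ 0.35   0.1    0.4   -0.262  0.345  1.902 -0.105  1.284 -1.783]
 [ 0.35   0.3   -0.4   -0.483 -0.401  2.051  0.2    1.141 -2.105]]
0 [0.4  0.4  0.   0.3  0.25 0.  ] 0.0
```

View pics/crop1.png

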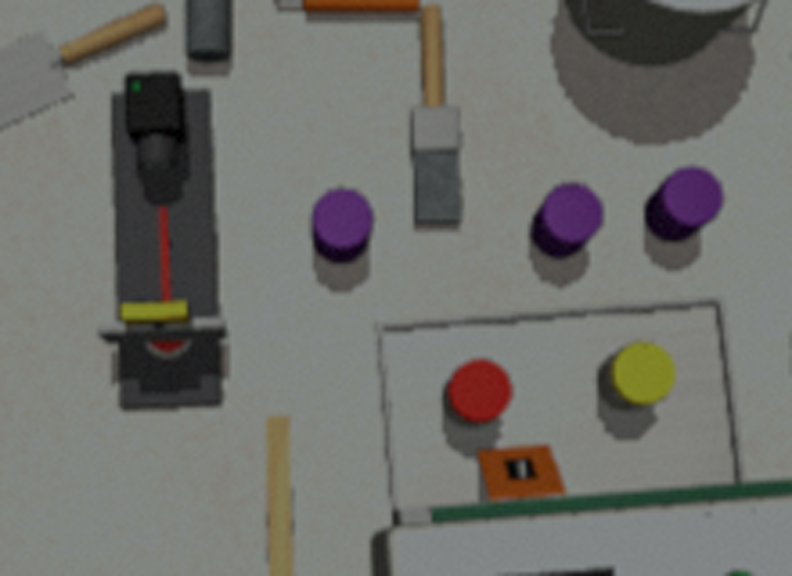

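The crop shows a plain red lid at crop (480,391) and a plain yellow lid at (643,373), both inside the tray. The marker's spot is at (521,470), and the stand plate runs from (111,92) to (221,408). All the purple tubs are outside the tray, so the choice stands.

```bash
python3 - <<'E'
from h import *
from scipy.spatial.transform import Rotation as R
from scipy.optimize import least_squares
t=load('top1'); s=load('scene1')
V=t['view'];print('cam',(-V[:3,:3].T@V[:3,3]).round(3))
c=lambda u,v,z:plane(t,((u+.5)/3.6+185-.5,(v+.5)/3.6+120-.5),z)[:2].round(4)
print('red',plane(t,(317.7,228.3),.081).round(4),plane(s,(244.5,195),.081).round(4)); print('yel',plane(t,(363.2,223.2),.081).round(4),plane(s,(206.7,187.7),.081).round(4)); print('grn',plane(t,(140.2,215.2),.08).round(4))
print('marker',c(521,470,.035)); print('tray front',c(379,326,.016),c(718,303,.016))
P=[c(*p,.01) for p in((111,92),(210,90),(221,408),(121,408))];print('plate',P)
f=(P[0]+P[1])/2;b=(P[2]+P[3])/2;d=(f-b)/np.linalg.norm(f-b);print('len',np.linalg.norm(f-b),np.linalg.norm(P[2]-P[3]),'axis',b+d*.06,'head',np.arctan2(d[1],d[0]))
print('grip',plane(t,(227.1,205.8),.14), 'scene', plane(s,(310.3,208.7),.125))
m=[b for b in blobs(t,(24,130,90),(34,255,255),50) if abs(b[1][0]-227)<3][0][3]; r=cv2.minAreaRect(cv2.findNonZero(m));print('griprect',r)
m=[b for b in blobs(t,(20,150,0),(180,255,255),50)]
bl=blobs(t,(105,120,40),(120,255,255),1000)[0][3]
pts=cv2.convexHull(cv2.findNonZero(bl))[:,0]; w=np.array([plane(t,p,.05)[:2] for p in pts],np.float32); r=cv2.minAreaRect(w);print('tote',r,cv2.boxPoints(r).round(3).tolist())
for nm,z0 in(('bottle_top',.2),): pass
D=[]
for r in(.3,.4,.5,.6):
  for z in(.1,.3):
    for tl in(-.3,0,.3):
      q=kinematics.ik([r,.1163,z],R.from_euler('y',np.pi+tl).as_quat())
      if q is not None: D.append((r,z,tl,*q))
D=np.array(D);print(D[:4].round(3)); D=D[abs(np.sin(D[:,6]))<.05]
def fn(p):
  L2,L3,e,h,d,o=p; a=D[:,4];b=a+D[:,5];cc=b+D[:,7]
  return np.r_[o+L2*np.sin(a)+L3*np.sin(b)+e*np.cos(b)+d*np.sin(cc)-D[:,0],h+L2*np.cos(a)+L3*np.cos(b)-e*np.sin(b)+d*np.cos(cc)-D[:,1]]
k=least_squares(fn,[.4,.4,0,.3,.25,0]);print(len(D),k.x.round(3),k.cost)
E
```

```text
cam [ 0.399 -0.058  1.258]
red [ 0.5181 -0.1957  0.081 ] [ 0.5285 -0.1862  0.081 ]
yel [ 0.5312 -0.3244  0.081 ] [ 0.5422 -0.3168  0.081 ]
grn [0.5599 0.3023 0.08  ]
marker [ 0.4587 -0.2332]
tray front [ 0.5796 -0.1218] [ 0.5963 -0.4042]
plate [array([0.7833, 0.1023]), array([0.7845, 0.0183]), array([0.5134, 0.0092]), array([0.5142, 0.0914])]
len 0.2702850532308437 0.08220389285185951 axis [0.57375892 0.05251988] head 0.03700642230853727
grip [0.57499352 0.0528184  0.14      ] scene [0.57767107 0.05470569 0.125     ]
griprect ((227.08560180664062, 205.86965942382812), (4.740749835968018, 18.027324676513672), 86.42366790771484)
tote ((0.46421125531196594, 0.3412625789642334), (0.18094666302204132, 0.2873428463935852), 82.28380584716797) [[0.3100000023841858, 0.2709999978542328], [0.593999981880188, 0.23199999332427979], [0.6190000176429749, 0.41200000047683716], [0.33399999141693115, 0.44999998807907104]]
[[ 0.3    0.1   -0.3    0.    -0.105  2.405 -0.     0.542 -1.571]
 [ 0.3    0.1    0.     0.     0.045  2.221 -0.     0.876 -1.571]
 [ 0.3    0.1    0.3    0.     0.221  2.049 -0.     1.172 -1.571]
 [ 0.3    0.3   -0.3    0.    -0.398  2.027  0.     1.213 -1.571]]
24 [0.439 0.398 0.039 0.201 0.255 0.   ] 1.1558311845454252e-19
```

```bash
cat >> h.py <<'E'
from scipy.spatial.transform import Rotation as R
TOTE=np.array([.4642,.3413]); TH=-.137
def quat(p,th):
    best=None
    for a in(th,th+np.pi):
        c,s=np.cos(a),np.sin(a); q=R.from_matrix(np.array([[-s,c,0],[c,s,0],[0,0,-1]]).T).as_quat()
        j=kinematics.ik(p,q)
        if j is not None and (best is None or abs(j[5])<abs(best[1][5])): best=(q,j)
    return best
def pick(xy,th,z=.039):
    hi=[*xy,.17]; q,j=quat(hi,th); print('j',np.round(j,2)); env.reach([*xy,.22],q)
    print('guard',env.movel([*xy,z],velocity=.15,guard=15)); env.close_gripper(effort=40)
    s=monitor.sense(); print('grip',s['finger_gap'],s['gripper_force'],s['position'],s['clock'])
    env.movel([*xy,.25],velocity=.2); print(monitor.sense()['contact_force'],monitor.sense()['finger_gap'])
def place(lx,ly,z=.039):
    xy=TOTE+np.array([lx*np.cos(TH)-ly*np.sin(TH),lx*np.sin(TH)+ly*np.cos(TH)])
    q,j=quat([*xy,.2],TH+np.pi/2); print('j',np.round(j,2)); env.reach([*xy,.22],q)
    env.movel([*xy,z+.015],velocity=.15); print('guard',env.movel([*xy,z],velocity=.05,guard=4)); print(monitor.sense()['position'],monitor.sense()['contact_force'])
    env.release(); env.movel([*xy,.22],velocity=.2); print(monitor.sense()['clock'])
E
python3 - <<'E'
from h import *
pick([.518,-.196],-1.512)
snap('scene','scene2.png'); print(monitor.sense()['clock'])
E
```

```text
j [-0.57  0.43  1.5  -0.    1.21  0.94]
guard False
grip 0.5767544204450434 41.675784811377525 [ 0.51832782 -0.19621203  0.03956875] 4.6583
[-0.09418617 -0.09737817 -0.9724693 ] 0.5780292513387123
5.9167
```

View pics/scene2.png

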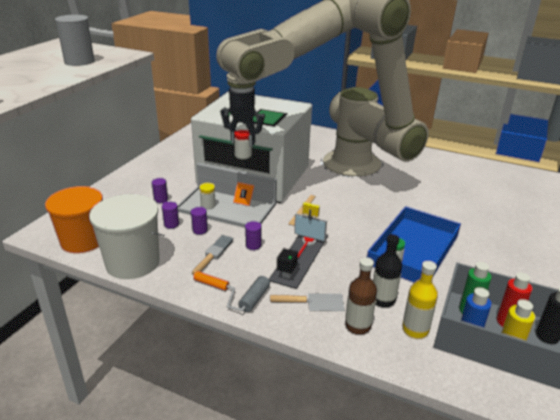

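The red tub hangs upright in the gripper at about (243,140), and the yellow tub still stands in the tray at (207,195). The marker is now in full view at (243,193).

```bash
python3 - <<'E'
from h import *
place(-.065,0)
pick([.531,-.324],-1.512)
place(.02,0)
snap('top','top2.png'); g=snap('scene','scene3.png'); print(monitor.sense()['clock'])
E
```

```text
j [ 0.5   0.35  1.53 -0.    1.26 -0.94]
guard True
[0.39975251 0.34998398 0.03846745] [-0.50827402 -1.17492712  4.70948547]
11.0583
j [-0.74  0.57  1.27 -0.    1.3   0.78]
guard False
grip 0.5737923505901241 41.284762769937515 [ 0.53119055 -0.32414466  0.03954462] 15.2833
[ 0.12787217  0.23829522 -0.61828505] 0.5779501757945971
j [ 0.41  0.48  1.34 -0.    1.32 -1.02]
guard True
[0.48403098 0.3387409  0.03839207] [-0.24657881  1.1853766   2.53787864]
21.9917
22.0917
```

View pics/scene3.png

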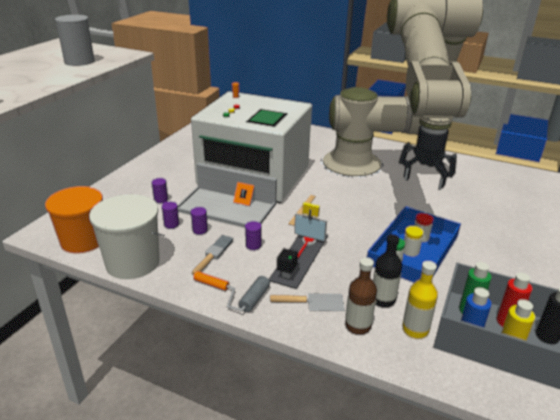

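View pics/top2.png

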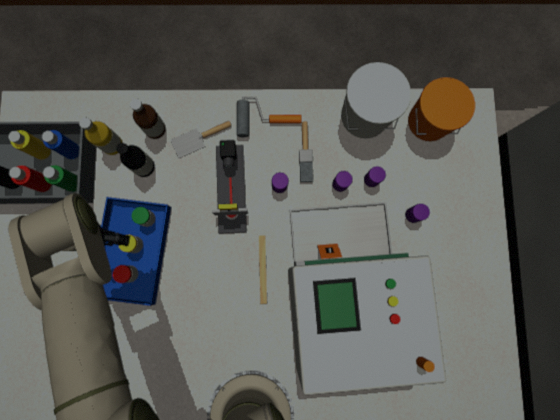

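Red (122,274), yellow (129,243) and green (140,215) all stand upright in the tote, and the tray is empty. The marker is at about (329,251). Next I triangulate the marker and take the mirror grip.

```bash
python3 - <<'E'
from h import *
A=np.array([.5743,.0526]); H0=.037
t=load('top2');s=load('scene3')
P=[]; uv=[]
for g,c in((t,(329,251)),(s,(243,193))):
  b=[b for b in blobs(g,(4,120,50),(20,255,255),60) if np.hypot(b[1][0]-c[0],b[1][1]-c[1])<8][0]
  h=cv2.convexHull(cv2.findNonZero(b[3])); m=cv2.moments(h); uv.append([m['m10']/m['m00'],m['m01']/m['m00']]); P.append(g['mtx']@g['view'][:3])
X=cv2.triangulatePoints(P[0],P[1],np.array(uv[0]),np.array(uv[1])); X=(X[:3]/X[3]).ravel(); print(uv,'marker',X)
d=X[:2]-A; tgt=(H0+np.arctan2(d[1],d[0]))/2; print('turn',tgt-H0)
def Q(a): c,s_=np.cos(a),np.sin(a); return R.from_matrix(np.array([[-s_,c,0],[c,s_,0],[0,0,-1]]).T).as_quat()
p=[*A,.108]
for k in(0,np.pi):
  print(k,[None if (j:=kinematics.ik(p,Q(a+k))) is None else np.round(j,3) for a in(H0,tgt)])
E
```

```text
[[329.064556176288, 250.88578522656732], [243.37720553171195, 193.26084883166425]] marker [ 0.45617281 -0.23087726  0.03793821]
turn -1.0013112584994968
0 [array([-0.112,  0.544,  1.493, -0.   ,  1.105, -0.149]), array([-0.112,  0.544,  1.493, -0.   ,  1.105,  0.853])]
3.141592653589793 [None, array([-0.112,  0.544,  1.493, -0.   ,  1.105, -2.289])]
```

```bash
python3 - <<'E'
from h import *
A=np.array([.5743,.0526]); H0=.037
c,s_=np.cos(H0),np.sin(H0); q=R.from_matrix(np.array([[-s_,c,0],[c,s_,0],[0,0,-1]]).T).as_quat()
env.movel([*TOTE,.26]) if False else None
env.reach([*A,.22],q)
print(env.movel([*A,.108],velocity=.1,guard=10)); env.close_gripper(effort=50)
s=monitor.sense(); print(s['finger_gap'],s['gripper_force'],s['contact_force'],s['clock'])
j=np.array(s['joints'])
j=np.array(kinematics.ik([*A,.108],q)); 
for a in np.linspace(0,1.0,6)[1:]:
    k=j.copy(); k[5]+=a; env.set_joints(k)
s=monitor.sense(); print(s['contact_force'],s['ft_torque'],s['joints'],s['clock'])
g=snap('top','top3.png'); cv2.imwrite('pics/crop3.png',cv2.resize(g['frame'][120:280,185:405,::-1],None,fx=3.6,fy=3.6,interpolation=cv2.INTER_CUBIC))
E
```

```text
False
0.13985281579070147 48.79782557487488 [5.47548078 1.58488802 0.02064703] 25.175
[2.1906448  4.25233786 4.03893241] [ 0.73033352 -0.45148883  0.07204794] [-1.11299313e-01  5.43956913e-01  1.49242368e+00  7.11947418e-04
  1.10513046e+00  8.42915610e-01] 26.7167
```

View pics/crop3.png

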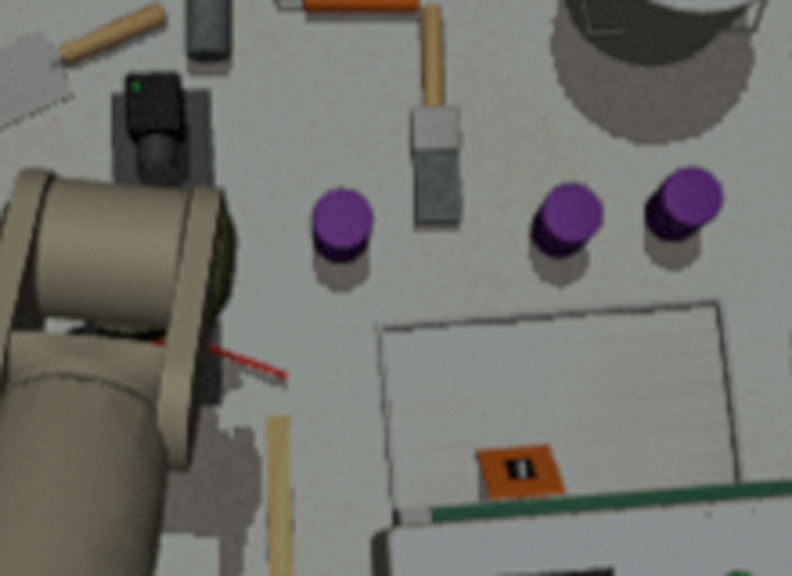

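The needle runs from about crop (212,347) to (286,376) and aims close to the spot at (521,470). I'll measure the remaining error.

```bash
cat > nd.py <<'E'
from h import *
def meas(g):
    f=g['frame'].astype(int); m=np.uint8((f[...,0]>90)&(f[...,0]-np.maximum(f[...,1],f[...,2])>40)); m[:,:220]=0;m[:,268:]=0;m[:205]=0;m[:232][:0]=0;m[232:]=0
    v,u=np.nonzero(m); w=f[v,u,0]-f[v,u,1]
    p=np.array([plane(g,(a,b),.02)[:2] for a,b in zip(u,v)]); c=np.average(p,axis=0,weights=w)
    ev,E=np.linalg.eigh(np.cov(p.T,aweights=w)); d=E[:,1]; d*=-np.sign(d[1])
    M=np.array([.4570,-.2318]);A=np.array([.5743,.0526])
    tip=p[np.argmin(p[:,1])]; h=lambda x:np.arctan2(x[1],x[0])
    print(len(u),'needle line',h(d),'axis->tip',h(tip-A),'axis->c',h(c-A),'len',np.linalg.norm(tip-A),'marker dir',h(M-A)); print('line offset at axis (mm)',1e3*np.cross(d,A-c))
E
python3 - <<'E' 2>/dev/null
from nd import *
meas(load('top3'))
E
```

```text
39 needle line -1.8924396440704787 axis->tip -1.9245050906906207 axis->c -1.9211241328252628 len 0.10340763978660673 marker dir -1.9619868319444356
line offset at axis (mm) 2.140026328563655
```

```bash
python3 - <<'E' 2>/dev/null
from nd import *
k=np.array(kinematics.ik([.5743,.0526,.108],monitor.sense()['ee_rot'])); k=np.array([-0.112,0.544,1.493,0,1.105,0]) if k is None else k
k[5]=.872; env.set_joints(k); env.hold(.5)
s=monitor.sense(); print(s['joints'],s['finger_gap'],s['contact_force'],s['clock'])
meas(snap('top','top4.png'))
g=snap('wrist','w4.png')
E
```

```text
[-1.11570467e-01  5.43856023e-01  1.49259402e+00  1.45102663e-03
  1.10494159e+00  8.63145891e-01] 0.13936895294303034 [1.83533659 4.6849108  4.05561321] 27.5167
40 needle line -1.9423702685897264 axis->tip -1.9344046032602682 axis->c -1.9590515183281525 len 0.10063390319756729 marker dir -1.9619868319444356
line offset at axis (mm) 1.2265714596760637
```

View pics/w4.png

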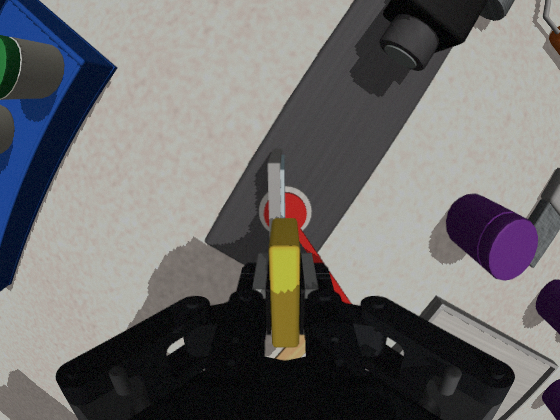

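The wrist view shows the bar held squarely at about (286,285), with the red needle coming out from under the mirror at (325,275). The measured needle direction is about -1.95 rad and the marker direction is -1.96 rad, so I'm handing in.

```bash
python3 -c "
from h import *
print(job.hand_in())"
```

```text
the job is handed in; nothing more can be done
None
```

The job is handed in, with no verdict shown: the red and yellow tubs stand upright in the tote beside the green one, and the gripper still holds the mirror with the needle measured within about 0.03 rad of the marker at about 28 s on the clock.

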